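# Unpile the bathroom ledge and sort the nail nippers

### The job

Take the pile on the bathroom ledge apart and put each thing by itself in the middle of its own place: the red brush on the round cork coaster, the white soap dish on the blue mat and the bamboo swab box on the dark wooden board. Of the two green-handled nail nippers, lay the pair latched shut on the yellow mat (clean, to put away) and the pair sprung open on the black mat (still to be washed). Line everything up lengthwise with its mat or board (the brush may point any way), keep the box, the dish and the brush upright throughout, and let go of everything.

Things in the scene. Friction and masses are not known exactly. Their poses are not given: they have to be found in the camera images.
- swab_box: Bamboo box for cotton swabs, closed, 100 (x) x 64 (y) x 40 (z) mm, flat top; the bottom of the pile. Origin: centre of its underside; x along its length, z up. The sliding lid fits tight and stays shut. Grip it across y (64 mm). About 0.2 kg.
- soap_dish: White ceramic soap dish, 90 (x) x 54 (y) x 18 (z) mm: solid floor 10 mm thick, rim 5 mm wide rising 8 mm above the floor; lies on the swab box at the start, which sticks out about 5 mm all round under it. Origin: centre of its underside; x along its length, z up. Grip it by its outside across y (54 mm). About 0.15 kg.
- brush: Hard silicone brush, a red rounded block on paler bristle nubs, 60 (x) x 30 (y) x 36 (z) mm, standing inside the soap dish (on its floor, nubs down) at the start. Origin: centre of its underside; x along its length, z up. Straight sides from 12 mm up; grip it across y (30 mm) above the dish's rim. About 0.06 kg.
- nipper_shut: Nail nippers lying flat, 106 mm long: steel jaws towards x, green handles towards -x. Latched shut: jaws touch, handles nearly closed (28 mm over all), a steel catch across them. Origin: underside, middle of the length; x along it, z up. Grip the steel pivot block across y: centred 12 mm from the origin towards x (jaws), 30 long, 18 wide, 14 mm high. Stiff, does not move. 0.09 kg.
- nipper_open: Nail nippers lying flat, 106 mm long: steel jaws towards x, green handles towards -x. Sprung open: jaws gape in a V (31 mm over all), handles spread in a V (56 mm over all), no catch. Origin: underside, middle of the length; x along it, z up. Grip the steel pivot block across y: centred 12 mm from the origin towards x (jaws), 30 long, 18 wide, 14 mm high. Stiff, does not move. 0.09 kg.
- board_dark: Dark brown wooden board, 124 (x) x 84 (y) mm, 4 mm thick, fixed flat on the ledge. Origin: centre of its underside (its top is 4 mm above); x along its long side, z up. The place for the swab box.
- mat_blue: Blue silicone mat, 112 (x) x 74 (y) mm, 4 mm thick, fixed flat on the ledge. Origin: centre of its underside (its top is 4 mm above); x along its long side, z up. The place for the soap dish.
- coaster: Round cork coaster, 84 mm in diameter, 4 mm thick, fixed flat on the ledge. Origin: centre of its underside (its top is 4 mm above). The place for the brush. Also about, not part of the job: a lilac soap bar, a round aluminium tin and a grey pumice stone, all under 25 mm high; taller things stand only at the far edge and sides.
- mat_yellow: Yellow silicone mat, 124 (x) x 66 (y) mm, 4 mm thick, fixed flat on the ledge. Origin: centre of its underside (its top is 4 mm above); x along its long side, z up. The place for the nippers that are latched shut.
- mat_black: Black silicone mat, 124 (x) x 66 (y) mm, 4 mm thick, fixed flat on the ledge. Origin: centre of its underside (its top is 4 mm above); x along its long side, z up. The place for the nippers that are sprung open.
There are look-alikes about, which are no part of the job. Leave any orange look-alike of the soap_dish alone.

How it is judged:
By the outcome, as a careful person would: the job done as asked, in the order asked, and still so for the second after the job is handed in, with the robot touching nothing.
It also fails if it takes over 131 s, if anything falls off the work surface, if the arm or the gripper's body presses on something with over 40 N, if the wrist force passes 120 N, or if a joint passes its speed limit or range.

### The arm

A 6-joint arm with a two-finger parallel gripper is mounted at the origin on the work surface. World frame = base frame: x ahead of the robot, y to its left, z up, the work surface at z = 0. Lengths are in mm, angles in degrees, forces in N, time in s.
With the tool pointing down it reaches from about 375 to 900 mm from the base axis. Payload 3.1 kg.
Tool frame: the origin (TCP) lies between the finger pads; the fingertips stand tip_extent ahead of it and the grasp point (between the pads) lies 2 mm behind it (tip_extent is the distance from the TCP to the fingertips, in mm); z points along the fingers, y is the line along which they close (so a half turn about z gives the same grasp; the last joint's range is limited). The gripper opens to 85 mm and grips with 20 to 120 N. Pads are 22 mm wide; open, the fingers measure 114 mm over their backs; the gripper's body (76 mm by 85 mm) begins 54 mm behind the grasp point. The pads swing forward as they close: fully open they stand 13 mm farther back than shut.
Start: joints at [-78.409, 30.224, 82.088, -0, 67.689, -10.227], TCP at [232.31, -580.197, 248.31] pointing down, gripper open.
Joint ranges: [-176.69, 176.69], [-43.24, 126.21], [12.49, 139.97], [-82, 262], [0, 151.66], [-163.58, 163.58]. Speed limits (degrees/s): [159.86, 159.86, 180, 180, 180, 180].

### API

Orientations are given as [roll, pitch, yaw] about the fixed x, y, z axes, in that order (R = Rz(yaw) Ry(pitch) Rx(roll)).
In Python, from plant import get_obs, camera, sign_off, tip_extent gives the robot as it stands. The module is installed in compiled form; this text tells all that it offers.
- The arm moves only by the tool servo_tool, never from a script. Its argument "deltas" is a list of rows, each a list of 7 numbers: the closure, from 0 (fully open) to 1 (shut), then the shift along the tool's x, y, z in m, then the turn, a rotation vector about the tool's x, y, z in rad. A call has 1 to 12 rows; each row shifts and turns the commanded pose from where the row before left it, along the tool's axes as they then stand; what a row does not reach is not made up. A row lasts 1/12 s, in which the tool goes at most 41.7 mm and 7.16 degrees, less where a joint would pass 70% of its speed; a pose out of reach is approached as far as the arm can. A call with a gripper value outside its range is refused whole. The fingers move at their own pace and stop on an object; "force" is the grip in N (left out, the last holds). Time passes only in rows, so rows that do not move let the fingers close. It gives the time, the measured TCP pose, the force, the opening and the grip force at its end, in the units of the state.
- get_obs(): the state, without advancing time (a new reading comes with each control period).
- camera(name): name is "scene" or "top"; returns a dict with "frame" (480x640x3 uint8, blue, green, red), "K" (3x3 intrinsics, pixels), "xyz" and "orientation" of the camera in the world. Camera axes: x right, y down, z forward; pixel columns grow to the right and rows downward; lengths in mm; the calibration is good to about 2 mm. A picture is of the moment at which its call begins. There is no depth.
- sign_off(): hands the job in; it is judged then, once.
The state is a dict: "time": time; "q": joint angles; "dq": joint speeds; "effort": joint torques, N m; "tcp_pos": TCP position; "ee_rot": TCP orientation; "ft_force": force on the tool from outside, world axes, zero at the start; "torque": the same for the moment, N m; "finger_gap": opening from 0.0 (shut) to 1.0 (fully open); "finger_force": force on a finger pad.
Only numpy, scipy, OpenCV 4.12 (cv2) and the standard library are available. Lean on these libraries where they do the work, as an engineer would, in place of code of your own. Each camera call takes 0.05 s, during which the arm holds its last target. There are 200 camera calls.

## Working session

There is one attempt and no reset: what is moved stays moved. The work goes in short steps, Python scripts to look and compute and a tool call to move; the robot and the scene stay as the last step left them, time stands still between calls to the robot, and variables do not carry over. Pictures are saved under pics/ and viewed, at most 14 in all, crops included, and the job is handed in when it is done.

Besides the shell and the picture viewer there is one more tool, called after "Call:" as a command line: name --pt "numbers of a row" for each row, then --argument value for the rest. servo_tool: Moves the arm, as the interface text tells. Its arguments: {"type":"object","properties":{"deltas":{"type":"array","items":{"type":"array","items":{"type":"number"}}},"force":{"type":"number"}},"required":["deltas"]}

```bash
mkdir -p pics; cat > h.py <<'E'
import numpy as np, cv2
from scipy.spatial.transform import Rotation as R
from plant import *
def snap(n,f):
    c=camera(n); cv2.imwrite(f'pics/{f}.png',c['frame']); np.savez(f'pics/{f}.npz',**c); return c
def load(f): return dict(np.load(f'pics/{f}.npz'))
def ray(c,uv):
    d=np.linalg.inv(c['K'])@[uv[0],uv[1],1]; return R.from_euler('xyz',c['orientation'],degrees=True).apply(d)
def onz(c,uv,z):
    d=ray(c,uv); o=np.array(c['xyz'],float); return o+d*(z-o[2])/d[2]
def tri(c1,u1,c2,u2):
    a,b=ray(c1,u1),ray(c2,u2); o1,o2=np.array(c1['xyz'],float),np.array(c2['xyz'],float)
    s=np.linalg.lstsq(np.c_[a,-b],o2-o1,rcond=None)[0]; p,q=o1+a*s[0],o2+b*s[1]
    return (p+q)/2,np.linalg.norm(p-q)
E
python3 - <<'E'
from h import *
o=get_obs();print(o['tcp_pos'],o['ee_rot'],o['finger_gap'],o['ft_force'],o['time'],tip_extent)
for n in('scene','top'):
    c=snap(n,n+'0');print(n,c['xyz'],c['orientation'],c['K'].tolist())
E
```

```text
[ 232.18902005 -579.53079021  247.33815503] [-1.79876693e+02 -2.21709706e-02  2.18187650e+01] 0.9985368177155824 [-0.36416619  0.69238004  0.58189215] 0.0 17.0
scene [1027.35075939  652.42544028  656.91912199] [-124.74728959   -1.15251812  140.08400941] [[505.8222308320057, 0.0, 324.5081991762728], [0.0, 505.8222308320057, 242.73217168881732], [0.0, 0.0, 1.0]]
top [ 368.28336635   -9.825615   1384.86755209] [-176.19395718    0.4613541   -91.07515262] [[614.9483221969494, 0.0, 318.73167289799295], [0.0, 614.9483221969494, 238.13196578926], [0.0, 0.0, 1.0]]
```

View pics/scene0.png

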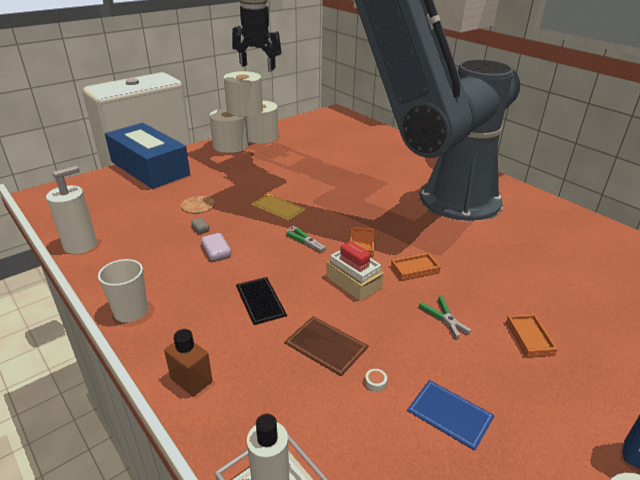

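View pics/top0.png

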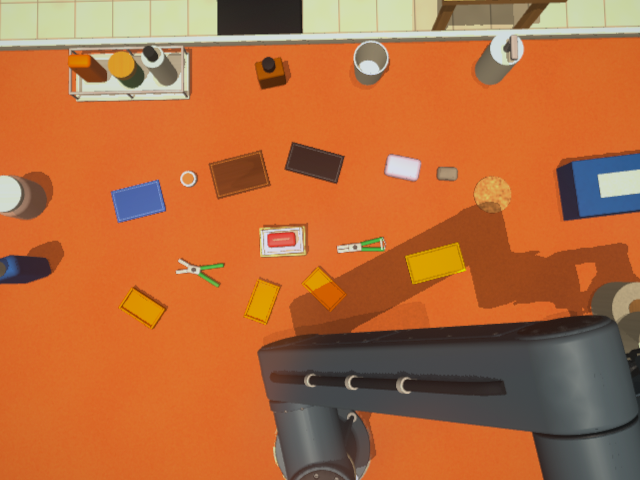

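The top view shows the pile at (283,240), the nippers at (361,246) and (200,270), the blue mat at (138,201), the board at (239,174), the black mat at (315,162), the yellow mat at (436,263) and the coaster at (493,194). The three orange dishes at (144,307), (263,301) and (324,288) are look-alikes to leave alone. The nippers at (361,246) look shut with a catch, and those at (200,270) open. I'll confirm that in a crop.

```bash
cat > comp.py <<'E'
from h import *
def crop(f,u,v,w,h,s): 
    im=cv2.imread(f'pics/{f}.png'); return cv2.resize(im[v:v+h,u:u+w],None,fx=s,fy=s,interpolation=cv2.INTER_CUBIC)
E
python3 - <<'E'
from comp import *
a=np.hstack([crop('top0',330,220,65,50,6),crop('top0',168,245,65,50,6)])
b=np.hstack([crop('scene0',280,215,65,50,6),crop('scene0',412,290,65,50,6)])
cv2.imwrite('pics/nip.png',np.vstack([a,b]))
a=np.hstack([crop('top0',250,215,65,50,6),crop('scene0',320,225,70,75,4)[:300,:390] if 0 else cv2.resize(crop('scene0',320,232,70,70,1),(300,300),interpolation=cv2.INTER_CUBIC)])
cv2.imwrite('pics/pile.png',a)
# mats by colour
rng={'blue':((100,120,60),(125,255,255)),'yellow':((22,150,60),(34,255,255)),'black':((0,0,0),(180,255,60)),'board':((0,60,25),(15,190,130)),'coaster':((8,60,120),(20,190,255))}
size={'blue':(112,74),'yellow':(124,66),'black':(124,66),'board':(124,84),'coaster':(84,84)}
loc={'top0':{'blue':(138,201),'yellow':(436,263),'black':(315,162),'board':(239,174),'coaster':(493,194)},'scene0':{'blue':(451,413),'yellow':(278,207),'black':(261,300),'board':(327,345),'coaster':(198,205)}}
for f in loc:
    c=load(f);im=c['frame'];hsv=cv2.cvtColor(im,cv2.COLOR_BGR2HSV)
    for m,(u,v) in loc[f].items():
        # similarity to centre colour in Lab vs background
        lab=cv2.cvtColor(im,cv2.COLOR_BGR2LAB).astype(float)
        ce=np.median(lab[v-4:v+5,u-4:u+5].reshape(-1,3),0)
        w=45 if f=='top0' else 60
        win=np.zeros(im.shape[:2],bool);win[max(0,v-w):v+w,max(0,u-w):u+w]=1
        bg=np.median(lab[win],0) if 0 else np.array([130,185,180.])
        bgp=lab[win];
        mk=((np.linalg.norm((lab-ce)*[.5,1,1],axis=2)<28)&win).astype(np.uint8)
        mk=cv2.morphologyEx(mk,cv2.MORPH_CLOSE,np.ones((5,5)))
        n,l,st,_=cv2.connectedComponentsWithStats(mk)
        cn=max(cv2.findContours((l==l[v,u]).astype(np.uint8),cv2.RETR_EXTERNAL,cv2.CHAIN_APPROX_NONE)[0],key=len)[:,0]
        P=np.array([onz(c,p,4)[:2] for p in cn],np.float32)
        r=cv2.minAreaRect(P);bx=cv2.boxPoints(r);e=bx[1]-bx[0];g=bx[2]-bx[1]
        if np.linalg.norm(g)>np.linalg.norm(e): e,g=g,e
        ang=np.degrees(np.arctan2(e[1],e[0]))
        ang=(ang+90)%180-90
        print(f,m,ce.astype(int),'c',np.round(r[0],1),'size',np.linalg.norm(e).round(1),np.linalg.norm(g).round(1),size[m],'yaw',ang.round(1))
E
```

```text
top0 blue [114 138  90] c [552.8 407.5] size 111.3 72.8 (112, 74) yaw -77.0
top0 yellow [176 138 201] c [ 400.2 -260.7] size 125.8 67.2 (124, 66) yaw -77.1
top0 black [ 55 139 138] c [633.    6.8] size 123.0 65.1 (124, 66) yaw 73.6
top0 board [ 86 151 159] c [608.8 177.5] size 125.2 85.6 (124, 84) yaw -76.5
top0 coaster [175 145 178] c [ 555.  -394.8] size 203.0 201.3 (84, 84) yaw -1.9
scene0 blue [ 90 135  94] c [554.9 409. ] size 111.5 74.8 (112, 74) yaw -76.8
scene0 yellow [136 133 167] c [ 289.4 -356.9] size 425.0 286.9 (124, 66) yaw 52.7
scene0 black [ 16 128 127] c [635.4   9.5] size 124.3 65.3 (124, 66) yaw 73.2
scene0 board [ 73 141 143] c [611.7 179.3] size 126.4 87.7 (124, 84) yaw -76.2
scene0 coaster [161 144 158] c [ 543.6 -433.5] size 659.2 273.5 (84, 84) yaw 66.9
```

View pics/nip.png

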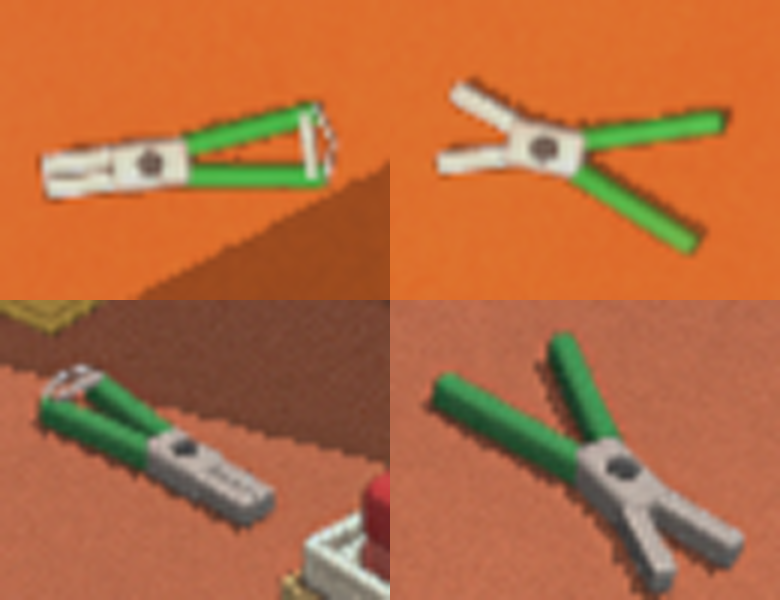

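View pics/pile.png

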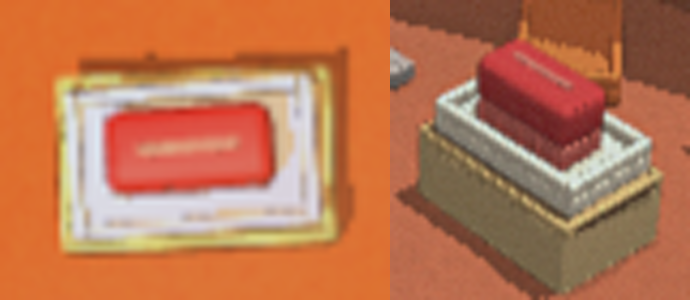

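The crop confirms it: the top-view pair at (361,246) has the steel catch and closed jaws, so it is the shut one; the pair at (200,270) gapes in a V with no catch, so it is the open one. In the pile crop, the brush sits in the dish and the dish on the box. Next I'll triangulate.

```bash
python3 - <<'E'
from h import *
t,s=load('top0'),load('scene0')
T=lambda o,p,k=6:((p[0]+.5)/k-.5+o[0],(p[1]+.5)/k-.5+o[1])
K=300/70
def show(n,a,b):
    p,e=tri(t,a,s,b);print(n,p.round(1),'gap',e.round(1))
show('shut bolt',T((330,220),(151,163)),T((280,215),(186,147)))
show('open bolt',T((168,245),(153,148)),T((412,290),(234,167)))
for n,a,b in [('box L',(62,250),0),]:pass
# which scene corner matches: print world dirs of top corners at z
for n,z,cs in [('box',40,[(57,78),(328,65),(337,240),(62,250)]),('dish',58,[(72,85),(305,72),(320,225),(75,235)]),('brush',86,[(105,112),(272,102),(275,183),(112,192)])]:
    W=np.array([onz(t,T((250,215),c),z) for c in cs]);print(n,W[:,:2].round(0).tolist(),'c',W.mean(0).round(1),'L',np.linalg.norm(W[1]-W[0]).round(1),np.linalg.norm(W[2]-W[1]).round(1),'yaw',np.degrees(np.arctan2(*(W[1]-W[0]+W[2]-W[3])[[1,0]])).round(1))
for n,z,cs in [('box',40,[(30,125),(178,228),(272,178)]),('dish',58,[(47,95),(180,190),(260,150)]),]:
    W=np.array([onz(s,T((320,232),c,K),z) for c in cs]);print('sc',n,W[:,:2].round(0).tolist(),'c',((W[0]+W[2])/2).round(1),'L',np.linalg.norm(W[1]-W[0]).round(1),np.linalg.norm(W[2]-W[1]).round(1),'yaw',np.degrees(np.arctan2(*(W[2]-W[1])[[1,0]])).round(1),np.degrees(np.arctan2(*(W[1]-W[0])[[1,0]])).round(1))
# nipper axes
for n,a,b in [('shut',(318,147),(45,176)),('open',(317,182),(62,127))]:
    o=(330,220) if n=='shut' else (168,245)
    A,B=onz(t,T(o,a),10),onz(t,T(o,b),10);print(n,A.round(1),B.round(1),np.linalg.norm(A-B).round(1),'yaw jaws',np.degrees(np.arctan2(*(B-A)[[1,0]])).round(1))
for n,a,b in [('shut',(68,85),(258,205)),('open',(115,58),(298,262))]:
    o=(280,215) if n=='shut' else (412,290)
    A,B=onz(s,T(o,a),10),onz(s,T(o,b),10);print('sc',n,A.round(1),B.round(1),np.linalg.norm(A-B).round(1),'yaw jaws',np.degrees(np.arctan2(*(B-A)[[1,0]])).round(1))
# corner triangulation
show('box right(top crop TL?)',T((250,215),(57,78)),T((320,232),(178,228),K))
show('dish',T((250,215),(72,85)),T((320,232),(180,190),K))
# red + yellow/coaster masks
for f,c in(('top0',t),('scene0',s)):
    h=cv2.cvtColor(c['frame'],cv2.COLOR_BGR2HSV)
    win=np.zeros(h.shape[:2],np.uint8)
    (win:=win)
    bxs={'top0':[('yellow',(395,235,80,60),(24,120,40),(36,255,255)),('coaster',(470,172,48,45),(9,0,150),(22,165,255))],'scene0':[('yellow',(245,185,65,45),(22,110,40),(36,255,255)),('coaster',(175,190,45,28),(6,0,100),(25,145,255))]}[f]
    for n,(x,y,w,hh),lo,hi in bxs:
        m=cv2.morphologyEx(cv2.inRange(h[y:y+hh,x:x+w],lo,hi),cv2.MORPH_CLOSE,np.ones((3,3)))
        cs=cv2.findContours(m,cv2.RETR_EXTERNAL,cv2.CHAIN_APPROX_NONE)[0];cn=max(cs,key=cv2.contourArea)[:,0]
        P=np.array([onz(c,p+[x,y],4)[:2] for p in cn],np.float32);r=cv2.minAreaRect(P);bx=cv2.boxPoints(r)
        print(f,n,np.round(r[0],1),np.round(r[1],1),'ang',[np.degrees(np.arctan2(*(e)[::-1])).round(1) for e in (bx[1]-bx[0],bx[2]-bx[1])], 'circ',np.round(cv2.minEnclosingCircle(P)[0],1))
    # hsv samples
E
```

```text
shut bolt [438.7 -80.3  14.6] gap 0.5
open bolt [395.5 280.9  14.6] gap 0.1
box [[484.0, 130.0], [487.0, 31.0], [422.0, 28.0], [421.0, 129.0]] c [453.3  79.4  40. ] L 99.3 64.1 yaw -88.7
dish [[479.0, 123.0], [483.0, 38.0], [427.0, 34.0], [425.0, 122.0]] c [453.6  79.3  58. ] L 84.3 55.5 yaw -88.3
brush [[467.0, 108.0], [470.0, 49.0], [441.0, 49.0], [439.0, 106.0]] c [454.3  78.1  86. ] L 59.1 28.7 yaw -87.8
sc box [[485.0, 30.0], [483.0, 130.0], [424.0, 131.0]] c [454.4  80.5  40. ] L 99.9 58.9 yaw 179.3 91.4
sc dish [[479.0, 35.0], [480.0, 127.0], [431.0, 128.0]] c [455.2  81.7  58. ] L 91.2 48.8 yaw 178.3 89.9
shut [ 443.8 -143.1   10. ] [435.  -41.1  10. ] 102.4 yaw jaws 95.0
open [381.8 220.7  10. ] [404.1 315.8  10. ] 97.6 yaw jaws 76.8
sc shut [ 443.7 -147.1   10. ] [437.1 -39.4  10. ] 107.8 yaw jaws 93.5
sc open [380.2 221.3  10. ] [408.9 316.6  10. ] 99.5 yaw jaws 73.3
box right(top crop TL?) [483.3 130.1  40.4] gap 0.9
dish [478.7 123.8  55.9] gap 2.7
top0 yellow [ 382.  -315.2] [ 5.6 23.4] ang [np.float32(-72.7), np.float32(17.3)] circ [ 381.6 -315.3]
top0 coaster [ 560.9 -383.9] [42.1 60.4] ang [np.float32(-49.4), np.float32(40.6)] circ [ 563.6 -381. ]
scene0 yellow [ 387.3 -322.4] [5.6 5.2] ang [np.float32(-34.8), np.float32(55.2)] circ [ 387.3 -322.4]
scene0 coaster [ 549.2 -390.4] [107.   96.3] ang [np.float32(-30.2), np.float32(59.8)] circ [ 536.6 -382.8]
```

```bash
python3 - <<'E'
from comp import *
a=np.hstack([crop('top0',468,170,50,50,7),crop('top0',395,230,60,50,7)]) if 0 else np.hstack([crop('top0',468,170,50,50,7),crop('scene0',170,180,60,50,7)])
b=crop('scene0',240,180,70,50,7);b=np.hstack([b,np.zeros((350,a.shape[1]-b.shape[1],3),np.uint8)])
cv2.imwrite('pics/coa.png',cv2.resize(np.vstack([a,b]),None,fx=.857,fy=.857))
E
```

```text
(no output)
```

View pics/coa.png

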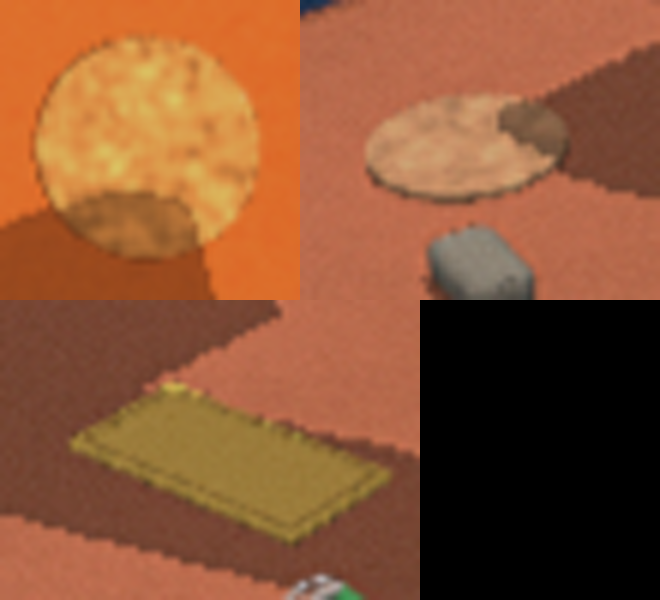

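```bash
python3 - <<'E'
from h import *
t,s=load('top0'),load('scene0')
T=lambda o,p,k=6:((p[0]+.5)/k-.5+o[0],(p[1]+.5)/k-.5+o[1])
p=tri(t,T((468,170),(148,148)),s,T((170,180),(167,144)));print(p, [onz(t,T((468,170),q),4).round(1) for q in((37,148),(260,148),(148,37),(148,260),(148,148))],onz(s,T((170,180),(167,144)),4))
W=np.array([onz(s,T((240,180),q),4)[:2] for q in((70,142),(172,82),(392,173),(293,235))]);print(W.round(1),W.mean(0),[np.linalg.norm(W[i]-W[i-1]).round(1) for i in range(4)])
d=W[2]-W[1]+W[3]-W[0];print(np.degrees(np.arctan2(d[1],d[0])))
# mat heights by triangulating centres of masks from corner pairs: blue/black/board from contour centroid
for n,(a,b) in {'blue':((138,201),(451,413)),'black':((315,162),(261,300)),'board':((239,174),(327,345))}.items():
    C=[]
    for c,(u,v) in((t,a),(s,b)):
        lab=cv2.cvtColor(c['frame'],cv2.COLOR_BGR2LAB).astype(float);ce=np.median(lab[v-4:v+5,u-4:u+5].reshape(-1,3),0)
        mk=(np.linalg.norm((lab-ce)*[.5,1,1],axis=2)<28).astype(np.uint8);mk=cv2.morphologyEx(mk,cv2.MORPH_CLOSE,np.ones((5,5)))
        l=cv2.connectedComponents(mk)[1];cn=max(cv2.findContours((l==l[v,u]).astype(np.uint8),0,cv2.CHAIN_APPROX_NONE)[0],key=len)
        hull=cv2.convexHull(cn)[:,0].astype(float)
        q=cv2.approxPolyN(hull.astype(np.float32).reshape(-1,1,2),4)[0].astype(float) 
        # diagonal intersection
        A=np.cross(np.r_[q[0],1],np.r_[q[2],1]);B=np.cross(np.r_[q[1],1],np.r_[q[3],1]);X=np.cross(A,B);C.append(X[:2]/X[2])
    print(n,tri(t,C[0],s,C[1]))
E
```

```text
(array([ 552.69498623, -394.44036441,    2.73598252]), np.float64(1.268627745819022)) [array([ 552.8, -352.1,    4. ]), array([ 551.2, -435.7,    4. ]), array([ 594.1, -395.3,    4. ]), array([ 509.7, -392.1,    4. ]), array([ 552. , -393.7,    4. ])] [ 554.0091649  -393.00844652    4.        ]
[[ 446.5 -311.3]
 [ 383.  -327.5]
 [ 354.9 -207.4]
 [ 416.5 -193.7]] [ 400.20300926 -259.98307985] [np.float64(121.3), np.float64(65.5), np.float64(123.3), np.float64(63.1)]
103.72587992747576
blue (array([553.27903279, 408.25137891,   1.69933215]), np.float64(0.060610608461496046))
black (array([633.78706211,   7.08640293,   1.28654246]), np.float64(0.14227331199353122))
board (array([609.77698823, 177.42462202,   1.52112378]), np.float64(1.1070645464676943))
```

Everything checks: the bolts at z 14.6, the box corner at 40.4 and the mats at about 2 to 4 all agree with the text, and the sizes match. Brush first: turn the tool to yaw 91.5, then go over the pile.

```bash
cat >> h.py <<'E'
def plan(x,y,z,yaw,turn_first=False):
    o=get_obs();Rm=R.from_euler('xyz',o['ee_rot'],degrees=True);G=R.from_euler('xyz',[180,0,yaw],degrees=True)
    D=np.array([x,y,z])-o['tcp_pos'];w=(Rm.inv()*G).as_rotvec();F=G if turn_first else (Rm*R.from_rotvec(w/2))
    print('t',round(o['time'],2),'tcp',o['tcp_pos'].round(1),'rot',o['ee_rot'].round(1),'gap',round(o['finger_gap'],3),'ff',np.round(o['finger_force'],1),'ft',o['ft_force'].round(1))
    print('tool shift mm',F.inv().apply(D).round(1),'turn rad',w.round(3))
E
python3 -c "
from h import *
plan(454.3,78.6,180,91.5,True)"
```

```text
t 0.1 tcp [ 232.2 -579.6  247.4] rot [-179.9   -0.    21.8] gap 1.002 ff 0.0 ft [-0.5  0.3 -0.5]
tool shift mm [652.2 239.3  67.4] turn rad [-1.000e-03 -1.000e-03 -1.216e+00]
```

Call:
servo_tool --pt "0.3 0 0 0 0 0 -0.1" --pt "0.3 0 0 0 0 0 -0.1" --pt "0.3 0 0 0 0 0 -0.1" --pt "0.3 0 0 0 0 0 -0.1" --pt "0.3 0 0 0 0 0 -0.1" --pt "0.3 0 0 0 0 0 -0.1" --pt "0.3 0 0 0 0 0 -0.1" --pt "0.3 0 0 0 0 0 -0.1" --pt "0.3 0 0 0 0 0 -0.1" --pt "0.3 0 0 0 0 0 -0.1" --pt "0.3 0 0 0 0 0 -0.1" --pt "0.3 0 0 0 0 0 -0.116" --force 40

```text
time: 1.1
tcp_pos: [232.2, -579.8, 247.7]
ee_rot: [-180.0, -0.1, 91.8]
ft_force: [0.3, -0.0, 0.9]
finger_gap: 0.701
finger_force: 0.0
```

```bash
python3 -c "
from h import *
plan(454.3,78.6,180,91.5)"
```

```text
t 1.1 tcp [ 232.2 -579.8  247.7] rot [-1.80e+02 -1.00e-01  9.18e+01] gap 0.701 ff 0.0 ft [ 0.3 -0.   0.9]
tool shift mm [651.7 240.9  68.1] turn rad [-0.    -0.001  0.005]
```

Call:
servo_tool --pt "0.3 0.036 0.0134 0.003 0 0 0" --pt "0.3 0.036 0.0134 0.003 0 0 0" --pt "0.3 0.036 0.0134 0.003 0 0 0" --pt "0.3 0.036 0.0134 0.003 0 0 0" --pt "0.3 0.036 0.0134 0.003 0 0 0" --pt "0.3 0.036 0.0134 0.003 0 0 0" --pt "0.3 0.036 0.0134 0.003 0 0 0" --pt "0.3 0.036 0.0134 0.003 0 0 0" --pt "0.3 0.036 0.0134 0.003 0 0 0"

```text
time: 1.85
tcp_pos: [344.5, -251.3, 221.1]
ee_rot: [-180.0, -0.0, 91.4]
ft_force: [0.7, -0.1, 0.4]
finger_gap: 0.701
finger_force: 0.0
```

Call:
servo_tool --pt "0.3 0.036 0.0134 0.003 0 0 0" --pt "0.3 0.036 0.0134 0.003 0 0 0" --pt "0.3 0.036 0.0134 0.003 0 0 0" --pt "0.3 0.036 0.0134 0.003 0 0 0" --pt "0.3 0.036 0.0134 0.003 0 0 0" --pt "0.3 0.036 0.0134 0.003 0 0 0" --pt "0.3 0.036 0.0134 0.003 0 0 0" --pt "0.3 0.036 0.0134 0.003 0 0 0.005" --pt "0.3 0.036 0.0134 0.003 0 0 0" --pt "0.3 0 0 0 0 0 0"

```text
time: 2.68
tcp_pos: [458.2, 79.2, 194.0]
ee_rot: [179.9, -0.1, 91.6]
ft_force: [-0.6, 0.6, 0.1]
finger_gap: 0.697
finger_force: 0.0
```

```bash
python3 -c "
from h import *
plan(454.3,78.6,79,91.5)
"
```

```text
t 2.68 tcp [458.2  79.2 194. ] rot [ 1.799e+02 -1.000e-01  9.160e+01] gap 0.697 ff 0.0 ft [-0.6  0.6  0.1]
tool shift mm [ -0.6  -4.  115. ] turn rad [ 0.002 -0.002  0.001]
```

Call:
servo_tool --pt "0.3 0 -0.004 0.03 0 0 0" --pt "0.3 0 0 0.03 0 0 0" --pt "0.3 0 0 0.03 0 0 0" --pt "0.3 0 0 0.025 0 0 0" --pt "0.3 0 0 0 0 0 0"

```text
time: 3.1
tcp_pos: [449.8, 73.4, 75.6]
ee_rot: [-179.5, -0.0, 91.2]
ft_force: [-1.1, -0.7, -0.9]
finger_gap: 0.704
finger_force: 0.0
```

Call:
servo_tool --pt "0.5 0 0 0 0 0 0" --pt "0.55 0 0 0 0 0 0" --pt "0.6 0 0 0 0 0 0" --pt "0.65 0 0 0 0 0 0" --pt "0.75 0 0 0 0 0 0" --pt "0.8 0 0 0 0 0 0" --pt "0.8 0 0 0 0 0 0" --pt "0.8 0 0 0 0 0 0" --force 30

```text
time: 3.77
tcp_pos: [453.9, 73.5, 81.0]
ee_rot: [179.8, 0.0, 91.2]
ft_force: [-1.4, -1.6, 7.6]
finger_gap: 0.345
finger_force: 29.4
```

```bash
python3 -c "
from h import *
plan(552.5,-393.7,180,91.5)
from comp import *
for n in('top','scene'): snap(n,n+'1')
cv2.imwrite('pics/b1.png',np.hstack([crop('top1',245,205,75,60,5),crop('scene1',310,205,75,60,5)]))
"
```

```text
t 3.77 tcp [453.9  73.5  81. ] rot [179.8   0.   91.2] gap 0.345 ff 29.4 ft [-1.4 -1.6  7.6]
tool shift mm [-469.4   87.6  -98.7] turn rad [ 0.004  0.001 -0.005]
```

View pics/b1.png

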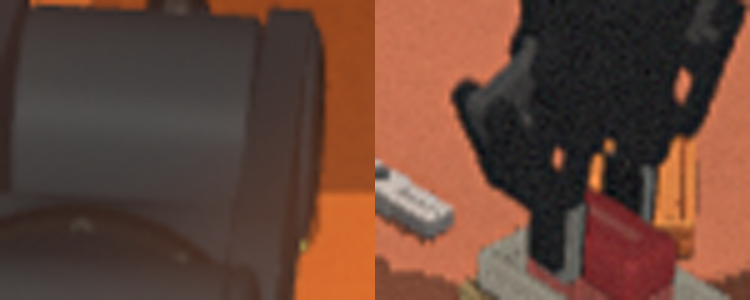

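The fingers hold the brush (gap 0.345, which is 29 mm, at 29 N) just above the rim. Lifting.

Call:
servo_tool --pt "0.8 0 0 -0.005 0 0 0" --pt "0.8 0 0 -0.015 0 0 0" --pt "0.8 0 0 -0.025 0 0 0" --pt "0.8 0 0 -0.03 0 0 0" --pt "0.8 0 0 -0.025 0 0 0" --pt "0.8 0 0 0 0 0 0" --pt "0.8 0 0 0 0 0 0"

```text
time: 4.45
tcp_pos: [453.6, 73.7, 181.1]
ee_rot: [179.7, 0.0, 91.2]
ft_force: [-0.2, -0.5, -1.4]
finger_gap: 0.341
finger_force: 29.9
```

```bash
python3 -c "
from h import *
plan(552.5,-393.7,180,91.5)
from comp import *
snap('scene','scene2')
cv2.imwrite('pics/b2.png',crop('scene2',280,140,120,160,3.7))
"
```

```text
t 4.45 tcp [453.6  73.7 181.1] rot [179.7   0.   91.2] gap 0.341 ff 29.9 ft [-0.2 -0.5 -1.4]
tool shift mm [-469.7   87.8    1.4] turn rad [ 0.005  0.    -0.005]
```

View pics/b2.png

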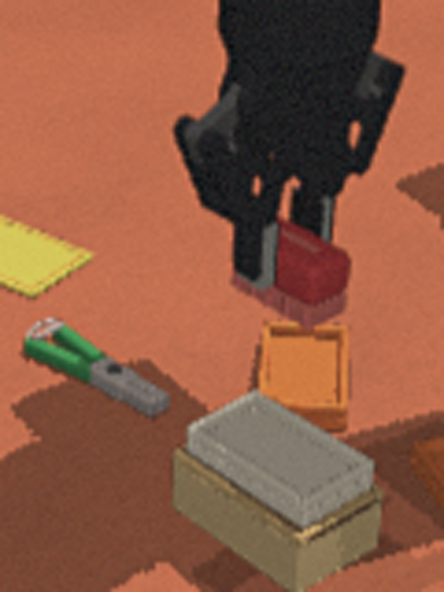

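The brush is held upright and the dish stays on the box. On to the coaster, with the brush centre 5 mm ahead of the TCP in y.

Call:
servo_tool --pt "0.8 -0.015 0.003 0 0 0 0" --pt "0.8 -0.03 0.006 0 0 0 0" --pt "0.8 -0.035 0.006 0 0 0 0" --pt "0.8 -0.035 0.006 0 0 0 0" --pt "0.8 -0.035 0.006 0 0 0 0" --pt "0.8 -0.035 0.006 0 0 0 0" --pt "0.8 -0.035 0.006 0 0 0 0" --pt "0.8 -0.035 0.006 0 0 0 0"

```text
time: 5.17
tcp_pos: [502.0, -181.4, 177.4]
ee_rot: [-179.8, -0.1, 91.2]
ft_force: [-0.1, 0.1, -1.2]
finger_gap: 0.347
finger_force: 29.9
```

Call:
servo_tool --pt "0.8 -0.035 0.007 0 0 0 0" --pt "0.8 -0.035 0.007 0 0 0 0" --pt "0.8 -0.035 0.007 0 0 0 0" --pt "0.8 -0.035 0.007 0.02 0 0 0" --pt "0.8 -0.035 0.007 0.03 0 0 0" --pt "0.8 -0.03 0.006 0.03 0 0 0" --pt "0.8 -0.015 0.003 0.02 0 0 0" --pt "0.8 0 0 0.02 0 0 0" --pt "0.8 0 0 0 0 0 0" --pt "0.8 0 0 0 0 0 0" --pt "0.8 0 0 0 0 0 0"

```text
time: 6.08
tcp_pos: [550.4, -393.9, 63.0]
ee_rot: [-179.9, -0.1, 91.2]
ft_force: [-0.2, 0.8, -0.5]
finger_gap: 0.342
finger_force: 29.9
```

```bash
python3 -c "
from h import *
plan(552.5,-398.7,36,91.5)
"
```

```text
t 6.08 tcp [ 550.4 -393.9   63. ] rot [-1.799e+02 -1.000e-01  9.120e+01] gap 0.342 ff 29.9 ft [-0.2  0.8 -0.5]
tool shift mm [-4.8  2.  27. ] turn rad [-0.001 -0.001 -0.005]
```

Call:
servo_tool --pt "0.8 -0.003 0.001 0.01 0 0 0" --pt "0.8 -0.002 0.001 0.01 0 0 0" --pt "0.8 0 0 0.005 0 0 0" --pt "0.8 0 0 0 0 0 0" --pt "0.8 0 0 0 0 0 0"

```text
time: 6.5
tcp_pos: [552.6, -399.3, 38.0]
ee_rot: [-180.0, -0.0, 91.2]
ft_force: [0.5, 0.1, -0.2]
finger_gap: 0.342
finger_force: 29.9
```

Call:
servo_tool --pt "0.8 0 0 0.001 0 0 0" --pt "0.8 0 0 0.001 0 0 0" --pt "0.8 0 0 0.001 0 0 0" --pt "0.8 0 0 0 0 0 0"

```text
time: 6.83
tcp_pos: [552.8, -399.7, 35.4]
ee_rot: [180.0, 0.0, 91.2]
ft_force: [0.5, -0.9, -0.2]
finger_gap: 0.346
finger_force: 29.9
```

Call:
servo_tool --pt "0.8 0 0 0.001 0 0 0" --pt "0.8 0 0 0.001 0 0 0" --pt "0.8 0 0 0.001 0 0 0" --pt "0.8 0 0 0 0 0 0"

```text
time: 7.17
tcp_pos: [552.9, -399.8, 35.0]
ee_rot: [180.0, 0.0, 91.2]
ft_force: [-3.5, 3.2, 12.4]
finger_gap: 0.343
finger_force: 31.2
```

Call:
servo_tool --pt "0.8 0 0 -0.001 0 0 0" --pt "0.6 0 0 -0.001 0 0 0" --pt "0.5 0 0 0 0 0 0" --pt "0.4 0 0 0 0 0 0" --pt "0.4 0 0 0 0 0 0" --pt "0.4 0 0 -0.02 0 0 0" --pt "0.15 0 0 -0.035 0 0 0" --pt "0.15 0 0 -0.035 0 0 0" --pt "0.15 0 0 -0.03 0 0 -0.005" --pt "0.15 0.02 -0.004 0 0 0 0" --pt "0.15 0.035 -0.007 0 0 0 0" --pt "0.15 0.035 -0.007 0 0 0 0"

```text
time: 8.17
tcp_pos: [532.6, -310.7, 155.0]
ee_rot: [179.9, 0.1, 91.4]
ft_force: [-0.6, 0.7, -0.1]
finger_gap: 0.851
finger_force: 0.0
```

Call:
servo_tool --pt "0.15 0.036 -0.0075 0 0 0 0" --pt "0.15 0.036 -0.0075 0 0 0 0" --pt "0.15 0.036 -0.0075 0 0 0 0" --pt "0.15 0.036 -0.0075 0 0 0 0" --pt "0.15 0.036 -0.0075 0 0 0 0" --pt "0.15 0.036 -0.0075 0 0 0 0" --pt "0.15 0.036 -0.0075 0 0 0 0" --pt "0.15 0.036 -0.0075 0 0 0 0" --pt "0.15 0.036 -0.0075 0 0 0 0"

```text
time: 8.92
tcp_pos: [456.0, 13.4, 154.3]
ee_rot: [180.0, -0.0, 91.5]
ft_force: [0.5, 1.1, -0.9]
finger_gap: 0.848
finger_force: 0.0
```

```bash
python3 -c "
from h import *
plan(454,80.2,120,91.5)
from comp import *
snap('top','top3');snap('scene','scene3')
cv2.imwrite('pics/b3.png',np.hstack([crop('top3',460,165,65,55,5),crop('scene3',165,170,65,55,5)]))
"
```

```text
t 8.92 tcp [456.   13.4 154.3] rot [180.   -0.   91.5] gap 0.848 ff 0.0 ft [ 0.5  1.1 -0.9]
tool shift mm [66.9 -0.3 34.3] turn rad [ 0.    -0.    -0.001]
```

View pics/b3.png

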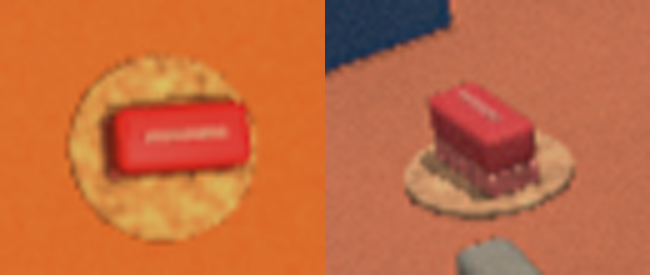

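The brush stands upright in the middle of the coaster: the apparent offset from the coaster at crop (162,149) to the brush top at (182,138) is the parallax of its height. Now the dish.

Call:
servo_tool --pt "0.15 0.03 0 0.015 0 0 0" --pt "0.15 0.025 0 0.015 0 0 0" --pt "0.15 0.008 0 0 0 0 0" --pt "0.15 0 0 0 0 0 0" --pt "0.15 0 0 0 0 0 0" --pt "0.15 0 0 0 0 0 0"

```text
time: 9.52
tcp_pos: [455.9, 73.8, 124.8]
ee_rot: [179.9, 0.0, 91.4]
ft_force: [-0.5, 0.5, 0.3]
finger_gap: 0.848
finger_force: 0.0
```

```bash
python3 -c "
from h import *
plan(454,80.2,60,91.5);print(tip_extent)
"
```

```text
t 9.52 tcp [455.9  73.8 124.8] rot [179.9   0.   91.4] gap 0.848 ff 0.0 ft [-0.5  0.5  0.3]
tool shift mm [ 6.5 -1.8 64.8] turn rad [ 0.002  0.001 -0.001]
17.0
```

Call:
servo_tool --pt "0.15 0.0065 -0.0018 0.025 0 0 0" --pt "0.15 0 0 0.025 0 0 0" --pt "0.15 0 0 0.01 0 0 0" --pt "0.15 0 0 0.004 0 0 0" --pt "0.15 0 0 0 0 0 0" --pt "0.15 0 0 0 0 0 0"

```text
time: 10.02
tcp_pos: [453.8, 80.5, 60.9]
ee_rot: [179.9, 0.0, 91.4]
ft_force: [0.6, 0.3, -0.1]
finger_gap: 0.85
finger_force: 0.0
```

Call:
servo_tool --pt "0.3 0 0 0 0 0 0" --pt "0.35 0 0 0 0 0 0" --pt "0.4 0 0 0 0 0 0" --pt "0.5 0 0 0 0 0 0" --pt "0.55 0 0 0 0 0 0" --pt "0.55 0 0 0 0 0 0" --pt "0.55 0 0 0 0 0 0" --force 40

```text
time: 10.6
tcp_pos: [453.1, 81.1, 61.5]
ee_rot: [179.9, 0.0, 91.5]
ft_force: [-0.3, -2.0, 7.1]
finger_gap: 0.621
finger_force: 41.5
```

Call:
servo_tool --pt "0.6 0 0 -0.005 0 0 0" --pt "0.6 0 0 -0.01 0 0 0" --pt "0.6 0 0 -0.02 0 0 0" --pt "0.6 0 0 -0.025 0 0 0" --pt "0.6 0 0 -0.02 0 0 -0.05" --pt "0.6 0 0 0 0 0 -0.05" --pt "0.6 0 0 0 0 0 -0.05" --pt "0.6 0 0 0 0 0 -0.05" --pt "0.6 0 0 0 0 0 0" --pt "0.6 0 0 0 0 0 0" --force 50

```text
time: 11.43
tcp_pos: [452.9, 81.4, 140.7]
ee_rot: [180.0, 0.0, 102.9]
ft_force: [0.1, -0.1, -1.5]
finger_gap: 0.616
finger_force: 54.0
```

```bash
python3 -c "
from h import *
plan(553.5,408,80,103,True)
from comp import *
snap('scene','scene4')
cv2.imwrite('pics/b4.png',crop('scene4',280,140,120,160,3.7))
"
```

```text
t 11.43 tcp [452.9  81.4 140.7] rot [180.    0.  102.9] gap 0.616 ff 54.0 ft [ 0.1 -0.1 -1.5]
tool shift mm [295.6 171.5  60.7] turn rad [ 0.001  0.    -0.002]
```

View pics/b4.png

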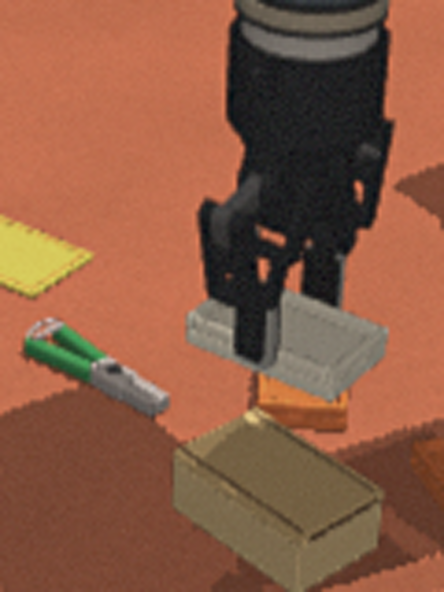

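The dish is held level, and the box has not moved.

Call:
servo_tool --pt "0.6 0.015 0.009 0 0 0 0" --pt "0.6 0.03 0.017 0 0 0 0" --pt "0.6 0.03 0.017 0 0 0 0" --pt "0.6 0.03 0.017 0 0 0 0" --pt "0.6 0.03 0.017 0 0 0 0" --pt "0.6 0.03 0.017 0 0 0 0" --pt "0.6 0.03 0.018 0 0 0 0" --pt "0.6 0.03 0.018 0 0 0 0" --pt "0.6 0.03 0.018 0.02 0 0 0" --pt "0.6 0.025 0.014 0.02 0 0 0" --pt "0.6 0.015 0.008 0.02 0 0 0"

```text
time: 12.4
tcp_pos: [553.5, 410.6, 79.8]
ee_rot: [179.8, -0.1, 103.0]
ft_force: [0.9, 0.2, -1.5]
finger_gap: 0.612
finger_force: 54.0
```

Call:
servo_tool --pt "0.6 0 0 0.02 0 0 0" --pt "0.6 0 0 0.015 0 0 0" --pt "0.6 0 0 0 0 0 0" --pt "0.6 0 0 0 0 0 0" --pt "0.6 0 0 0 0 0 0"

```text
time: 12.82
tcp_pos: [553.1, 406.4, 46.1]
ee_rot: [180.0, -0.0, 102.9]
ft_force: [0.3, 0.2, -0.9]
finger_gap: 0.616
finger_force: 54.0
```

```bash
python3 -c "
from h import *
plan(553.5,408.5,26,103,True)
"
```

```text
t 12.82 tcp [553.1 406.4  46.1] rot [180.   -0.  102.9] gap 0.616 ff 54.0 ft [ 0.3  0.2 -0.9]
tool shift mm [ 1.9  0.8 20.1] turn rad [ 0.001 -0.    -0.002]
```

Call:
servo_tool --pt "0.6 0.0025 0.001 0.008 0 0 0" --pt "0.6 0 0 0.006 0 0 0" --pt "0.6 0 0 0.003 0 0 0" --pt "0.6 0 0 0.001 0 0 0" --pt "0.6 0 0 0.001 0 0 0" --pt "0.6 0 0 0 0 0 0" --pt "0.6 0 0 0 0 0 0"

```text
time: 13.4
tcp_pos: [553.1, 409.6, 26.4]
ee_rot: [180.0, -0.0, 102.9]
ft_force: [0.0, 0.6, -1.6]
finger_gap: 0.616
finger_force: 54.0
```

Call:
servo_tool --pt "0.6 0 0 0.001 0 0 0" --pt "0.6 0 0 0.001 0 0 0" --pt "0.6 0 0 0 0 0 0"

```text
time: 13.65
tcp_pos: [553.3, 409.8, 25.8]
ee_rot: [179.9, -0.0, 103.0]
ft_force: [-1.5, -1.0, 4.3]
finger_gap: 0.614
finger_force: 54.6
```

Call:
servo_tool --pt "0.5 0 0 0 0 0 0" --pt "0.3 0 0 -0.001 0 0 0" --pt "0.2 0 0 0 0 0 0" --pt "0.2 0 0 0 0 0 0" --pt "0.2 0 0 -0.02 0 0 0" --pt "0.05 0 0 -0.03 0 0 0" --pt "0 0 0 -0.03 0 0 0.05" --pt "0 0 0 -0.03 0 0 0.05" --pt "0 0 0 0 0 0 0.05" --pt "0 0 0 0 0 0 0.05" --force 50

```text
time: 14.48
tcp_pos: [554.7, 410.5, 138.4]
ee_rot: [179.7, -0.2, 91.4]
ft_force: [-0.4, -0.9, -0.7]
finger_gap: 0.999
finger_force: 0.0
```

```bash
python3 -c "
from h import *
plan(454,80.2,80,91.5)
"
```

```text
t 14.48 tcp [554.7 410.5 138.4] rot [179.7  -0.2  91.4] gap 0.999 ff 0.0 ft [-0.4 -0.9 -0.7]
tool shift mm [-327.8 -109.    57.7] turn rad [ 0.006 -0.003 -0.003]
```

Call:
servo_tool --pt "0 -0.033 -0.011 0 0 0 0" --pt "0 -0.033 -0.011 0 0 0 0" --pt "0 -0.033 -0.011 0 0 0 0" --pt "0 -0.033 -0.011 0 0 0 0" --pt "0 -0.033 -0.011 0 0 0 0" --pt "0 -0.033 -0.011 0 0 0 0" --pt "0 -0.033 -0.011 0 0 0 0" --pt "0 -0.033 -0.011 0.015 0 0 0" --pt "0 -0.033 -0.011 0.025 0 0 0" --pt "0 -0.03 -0.01 0.018 0 0 0" --pt "0 0 0 0 0 0 0" --pt "0 0 0 0 0 0 0"

```text
time: 15.48
tcp_pos: [452.1, 79.4, 77.2]
ee_rot: [-179.8, -0.0, 91.3]
ft_force: [-0.6, 0.4, 1.2]
finger_gap: 1.0
finger_force: 0.0
```

```bash
python3 -c "
from h import *
plan(454,80.2,26,91.5)
"
```

```text
t 15.48 tcp [452.1  79.4  77.2] rot [-179.8   -0.    91.3] gap 1.0 ff 0.0 ft [-0.6  0.4  1.2]
tool shift mm [ 0.8  2.  51.2] turn rad [-0.003 -0.    -0.004]
```

Call:
servo_tool --pt "0 0.001 0.002 0.01 0 0 0" --pt "0 0 0 0.015 0 0 0" --pt "0 0 0 0.015 0 0 0" --pt "0 0 0 0.011 0 0 0" --pt "0 0 0 0 0 0 0" --pt "0.1 0 0 0 0 0 0" --pt "0.2 0 0 0 0 0 0" --pt "0.3 0 0 0 0 0 0" --pt "0.4 0 0 0 0 0 0" --pt "0.5 0 0 0 0 0 0" --pt "0.5 0 0 0 0 0 0" --pt "0.5 0 0 0 0 0 0" --force 60

```text
time: 16.48
tcp_pos: [454.9, 82.3, 27.9]
ee_rot: [179.9, -0.0, 91.5]
ft_force: [-0.9, 2.8, 6.0]
finger_gap: 0.74
finger_force: 67.4
```

Call:
servo_tool --pt "0.5 0 0 -0.005 0 0 0" --pt "0.5 0 0 -0.015 0 0 0" --pt "0.5 0 0 -0.02 0 0 0" --pt "0.5 0 0 -0.02 0 0 0" --pt "0.5 0 0 -0.01 0 0 -0.05" --pt "0.5 0 0 0 0 0 -0.05" --pt "0.5 0 0 0 0 0 -0.05" --pt "0.5 0 0 0 0 0 -0.06" --pt "0.5 0 0 0 0 0 0" --pt "0.5 0 0 0 0 0 0"

```text
time: 17.32
tcp_pos: [455.0, 81.7, 97.3]
ee_rot: [180.0, 0.0, 103.4]
ft_force: [-0.2, 0.0, -1.0]
finger_gap: 0.738
finger_force: 66.4
```

```bash
python3 -c "
from h import *
plan(610,178,60,103.6,True)
"
```

```text
t 17.32 tcp [455.   81.7  97.3] rot [180.    0.  103.4] gap 0.738 ff 66.4 ft [-0.2  0.  -1. ]
tool shift mm [ 57.2 173.3  37.3] turn rad [ 0.001  0.    -0.003]
```

Call:
servo_tool --pt "0.5 0.004 0.012 0 0 0 0" --pt "0.5 0.01 0.03 0 0 0 0" --pt "0.5 0.01 0.03 0 0 0 0" --pt "0.5 0.01 0.03 0 0 0 0" --pt "0.5 0.01 0.03 0.01 0 0 0" --pt "0.5 0.01 0.027 0.02 0 0 0" --pt "0.5 0.005 0.014 0.02 0 0 0" --pt "0.5 0 0 0 0 0 0" --pt "0.5 0 0 0 0 0 0" --pt "0.5 0 0 0 0 0 0"

```text
time: 18.15
tcp_pos: [607.9, 179.2, 46.8]
ee_rot: [-179.9, -0.0, 103.5]
ft_force: [-0.3, 0.8, -1.4]
finger_gap: 0.736
finger_force: 66.9
```

```bash
python3 -c "
from h import *
plan(610,179.5,32,103.6,True)
"
```

```text
t 18.15 tcp [607.9 179.2  46.8] rot [-179.9   -0.   103.5] gap 0.736 ff 66.9 ft [-0.3  0.8 -1.4]
tool shift mm [-0.2  2.1 14.8] turn rad [-0.002 -0.    -0.002]
```

Call:
servo_tool --pt "0.5 0 0.002 0.006 0 0 0" --pt "0.5 0 0 0.005 0 0 0" --pt "0.5 0 0 0.001 0 0 0" --pt "0.5 0 0 0.001 0 0 0" --pt "0.5 0 0 0 0 0 0" --pt "0.5 0 0 0 0 0 0"

```text
time: 18.65
tcp_pos: [611.1, 179.9, 34.2]
ee_rot: [180.0, 0.0, 103.5]
ft_force: [-0.7, -0.5, -1.3]
finger_gap: 0.738
finger_force: 67.0
```

Call:
servo_tool --pt "0.5 0 0 0.001 0 0 0" --pt "0.5 0 0 0.001 0 0 0" --pt "0.5 0 0 0 0 0 0" --pt "0.5 0 0 0 0 0 0"

```text
time: 18.98
tcp_pos: [611.1, 180.1, 32.0]
ee_rot: [-180.0, -0.0, 103.5]
ft_force: [1.0, 0.1, -1.6]
finger_gap: 0.737
finger_force: 67.0
```

Call:
servo_tool --pt "0.5 0 -0.001 0.001 0 0 0" --pt "0.5 0 0 0.001 0 0 0" --pt "0.5 0 0 0 0 0 0" --pt "0.5 0 0 0 0 0 0"

```text
time: 19.32
tcp_pos: [611.1, 180.1, 32.0]
ee_rot: [179.9, 0.0, 103.5]
ft_force: [-0.8, 0.4, 8.1]
finger_gap: 0.737
finger_force: 68.0
```

Call:
servo_tool --pt "0.3 0 0 0 0 0 0" --pt "0.1 0 0 -0.001 0 0 0" --pt "0 0 0 0 0 0 0" --pt "0 0 0 0 0 0 0" --pt "0 0 0 -0.015 0 0 0" --pt "0 0 0 -0.03 0 0 0" --pt "0 0 0 -0.03 0 0 0" --pt "0.3 0 0 -0.03 0 0 0.05" --pt "0.5 0 0 0 0 0 0.05" --pt "0.5 0 0 0 0 0 0.057" --pt "0.5 0 0 0 0 0 0"

```text
time: 20.23
tcp_pos: [610.3, 179.9, 136.6]
ee_rot: [179.9, 0.0, 94.5]
ft_force: [0.5, -0.2, 0.3]
finger_gap: 0.499
finger_force: 0.0
```

```bash
python3 -c "
from h import *
plan(438.7,-80.3,60,94.5)
"
```

```text
t 20.23 tcp [610.3 179.9 136.6] rot [179.9   0.   94.5] gap 0.499 ff 0.0 ft [ 0.5 -0.2  0.3]
tool shift mm [-245.9 -191.4   76.5] turn rad [ 0.001  0.    -0.   ]
```

Call:
servo_tool --pt "0.5 -0.03 -0.023 0 0 0 0" --pt "0.5 -0.03 -0.023 0 0 0 0" --pt "0.5 -0.03 -0.023 0 0 0 0" --pt "0.5 -0.03 -0.023 0 0 0 0" --pt "0.5 -0.03 -0.023 0 0 0 0" --pt "0.5 -0.03 -0.024 0 0 0 0" --pt "0.5 -0.03 -0.024 0.02 0 0 0" --pt "0.5 -0.025 -0.02 0.03 0 0 0" --pt "0.5 -0.01 -0.008 0.025 0 0 0" --pt "0.5 0 0 0 0 0 0" --pt "0.5 0 0 0 0 0 0" --pt "0.5 0 0 0 0 0 0"

```text
time: 21.23
tcp_pos: [441.4, -76.8, 63.5]
ee_rot: [180.0, 0.0, 94.6]
ft_force: [-0.0, -0.8, 0.6]
finger_gap: 0.5
finger_force: 0.0
```

```bash
python3 -c "
from h import *
plan(438.7,-80.3,21,94.5)
from comp import *
for n in('top','scene'): snap(n,n+'5')
a=np.hstack([crop('top5',100,135,180,150,2.2),crop('scene5',275,200,75,64,5.16)[:330]])
cv2.imwrite('pics/b5.png',a);print(a.shape)
"
```

```text
t 21.23 tcp [441.4 -76.8  63.5] rot [180.    0.   94.6] gap 0.5 ff 0.0 ft [-0.  -0.8  0.6]
tool shift mm [-3.3 -3.  42.5] turn rad [0.    0.    0.001]
(330, 783, 3)
```

View pics/b5.png

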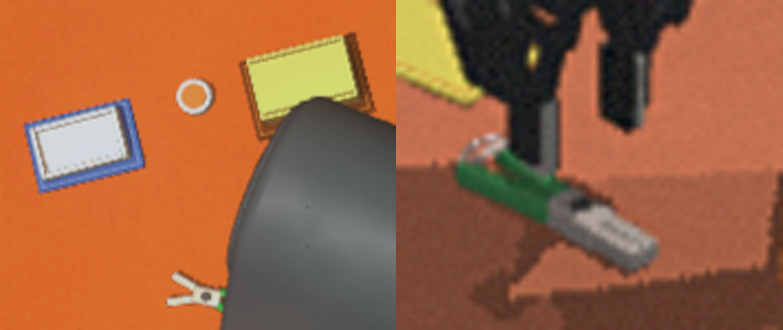

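The dish and box look centred and aligned on their places, allowing for parallax. Now I'll grip the shut nippers.

Call:
servo_tool --pt "0.5 -0.003 -0.003 0.012 0 0 0" --pt "0.5 0 0 0.015 0 0 0" --pt "0.5 0 0 0.012 0 0 0" --pt "0.5 0 0 0.003 0 0 0" --pt "0.5 0 0 0 0 0 0" --pt "0.5 0 0 0 0 0 0"

```text
time: 21.83
tcp_pos: [438.8, -79.8, 22.0]
ee_rot: [179.9, 0.0, 94.6]
ft_force: [0.7, 0.1, 0.4]
finger_gap: 0.505
finger_force: 0.0
```

Call:
servo_tool --pt "0.6 0 0 0 0 0 0" --pt "0.65 0 0 0 0 0 0" --pt "0.7 0 0 0 0 0 0" --pt "0.75 0 0 0 0 0 0" --pt "0.8 0 0 0 0 0 0" --pt "0.85 0 0 0 0 0 0" --pt "0.9 0 0 0 0 0 0" --pt "0.9 0 0 0 0 0 0" --pt "0.9 0 0 0 0 0 0" --force 50

```text
time: 22.58
tcp_pos: [438.1, -80.2, 21.8]
ee_rot: [180.0, 0.0, 94.5]
ft_force: [-0.4, 0.1, 6.2]
finger_gap: 0.196
finger_force: 48.6
```

Call:
servo_tool --pt "0.9 0 0 -0.005 0 0 0" --pt "0.9 0 0 -0.015 0 0 0" --pt "0.9 0 0 -0.025 0 0 0" --pt "0.9 0 0 -0.025 0 0 -0.05" --pt "0.9 0 0 -0.01 0 0 -0.05" --pt "0.9 0 0 0 0 0 -0.053" --pt "0.9 0 0 0 0 0 0" --pt "0.9 0 0 0 0 0 0"

```text
time: 23.25
tcp_pos: [437.8, -80.1, 101.5]
ee_rot: [180.0, -0.0, 103.2]
ft_force: [-0.3, -0.1, -1.7]
finger_gap: 0.192
finger_force: 49.1
```

```bash
python3 -c "
from h import *
plan(397.3,-248.3,50,103.3,True)
"
```

```text
t 23.25 tcp [437.8 -80.1 101.5] rot [180.   -0.  103.2] gap 0.192 ff 49.1 ft [-0.3 -0.1 -1.7]
tool shift mm [-154.4  -78.2   51.5] turn rad [ 0.    -0.    -0.002]
```

Call:
servo_tool --pt "0.9 -0.014 -0.007 0 0 0 0" --pt "0.9 -0.03 -0.015 0 0 0 0" --pt "0.9 -0.03 -0.015 0 0 0 0" --pt "0.9 -0.03 -0.015 0.01 0 0 0" --pt "0.9 -0.03 -0.015 0.02 0 0 0" --pt "0.9 -0.02 -0.011 0.02 0 0 0" --pt "0.9 0 0 0.01 0 0 0" --pt "0.9 0 0 0 0 0 0" --pt "0.9 0 0 0 0 0 0" --pt "0.9 0 0 0 0 0 0"

```text
time: 24.08
tcp_pos: [397.3, -246.5, 41.4]
ee_rot: [-180.0, -0.1, 103.3]
ft_force: [-0.4, -0.7, -0.9]
finger_gap: 0.193
finger_force: 49.1
```

```bash
python3 -c "
from h import *
plan(397.3,-248.3,26.5,103.3,True)
"
```

```text
t 24.08 tcp [ 397.3 -246.5   41.4] rot [-1.800e+02 -1.000e-01  1.033e+02] gap 0.193 ff 49.1 ft [-0.4 -0.7 -0.9]
tool shift mm [-1.8 -0.4 14.9] turn rad [-0.001 -0.002  0.001]
```

Call:
servo_tool --pt "0.9 -0.002 0 0.006 0 0 0" --pt "0.9 0 0 0.006 0 0 0" --pt "0.9 0 0 0.003 0 0 0" --pt "0.9 0 0 0 0 0 0" --pt "0.9 0 0 0 0 0 0"

```text
time: 24.5
tcp_pos: [398.0, -249.5, 26.2]
ee_rot: [-180.0, -0.0, 103.3]
ft_force: [0.6, -0.5, -0.7]
finger_gap: 0.193
finger_force: 49.1
```

Call:
servo_tool --pt "0.9 0 0 0.001 0 0 0" --pt "0.9 0 0 0 0 0 0" --pt "0.9 0 0 0 0 0 0"

```text
time: 24.75
tcp_pos: [398.0, -249.6, 25.8]
ee_rot: [180.0, 0.0, 103.3]
ft_force: [0.1, 1.7, 5.3]
finger_gap: 0.194
finger_force: 49.8
```

Call:
servo_tool --pt "0.8 0 0 0 0 0 0" --pt "0.7 0 0 0 0 0 0" --pt "0.6 0 0 0 0 0 0" --pt "0.5 0 0 0 0 0 0" --pt "0.5 0 0 -0.015 0 0 0" --pt "0.5 0 0 -0.03 0 0 0" --pt "0.5 0 0 -0.03 0 0 0.09" --pt "0.5 0 0 -0.02 0 0 0.09" --pt "0.5 0 0 0 0 0 0.09" --pt "0.5 0 0 0 0 0 0.09" --pt "0.5 0 0 0 0 0 0.108" --pt "0.5 0 0 0 0 0 0"

```text
time: 25.75
tcp_pos: [397.9, -250.0, 120.4]
ee_rot: [180.0, 0.0, 76.4]
ft_force: [-0.0, 0.5, 0.2]
finger_gap: 0.501
finger_force: 0.0
```

```bash
python3 -c "
from h import *
plan(395.5,280.9,60,76.5,True)
"
```

```text
t 25.75 tcp [ 397.9 -250.   120.4] rot [180.    0.   76.4] gap 0.501 ff 0.0 ft [-0.   0.5  0.2]
tool shift mm [ 515.6 -126.3   60.4] turn rad [ 0.     0.    -0.002]
```

Call:
servo_tool --pt "0.5 0.02 -0.005 0 0 0 0" --pt "0.5 0.035 -0.0085 0 0 0 0" --pt "0.5 0.035 -0.0085 0 0 0 0" --pt "0.5 0.035 -0.0085 0 0 0 0" --pt "0.5 0.035 -0.0085 0 0 0 0" --pt "0.5 0.035 -0.0085 0 0 0 0" --pt "0.5 0.035 -0.0085 0 0 0 0" --pt "0.5 0.035 -0.0085 0 0 0 0"

```text
time: 26.42
tcp_pos: [396.9, 24.3, 120.1]
ee_rot: [-180.0, 0.0, 76.6]
ft_force: [0.7, 0.6, -0.3]
finger_gap: 0.497
finger_force: 0.0
```

Call:
servo_tool --pt "0.5 0.035 -0.0085 0 0 0 0" --pt "0.5 0.035 -0.0085 0 0 0 0" --pt "0.5 0.035 -0.0085 0 0 0 0" --pt "0.5 0.035 -0.0085 0 0 0 0" --pt "0.5 0.035 -0.0085 0 0 0 0" --pt "0.5 0.035 -0.0085 0.02 0 0 0" --pt "0.5 0.03 -0.008 0.02 0 0 0" --pt "0.5 0.01 -0.003 0.02 0 0 0" --pt "0.5 0 0 0 0 0 0" --pt "0.5 0 0 0 0 0 0" --pt "0.5 0 0 0 0 0 0"

```text
time: 27.33
tcp_pos: [395.2, 279.7, 60.5]
ee_rot: [-180.0, 0.0, 76.5]
ft_force: [0.5, -0.1, 0.1]
finger_gap: 0.499
finger_force: 0.0
```

```bash
python3 -c "
from h import *
plan(395.5,280.9,21.5,76.5,True)
"
```

```text
t 27.33 tcp [395.2 279.7  60.5] rot [-180.     0.    76.5] gap 0.499 ff 0.0 ft [ 0.5 -0.1  0.1]
tool shift mm [ 1.2 -0.  39. ] turn rad [-0.001  0.001  0.   ]
```

Call:
servo_tool --pt "0.5 0.001 0 0.012 0 0 0" --pt "0.5 0 0 0.015 0 0 0" --pt "0.5 0 0 0.01 0 0 0" --pt "0.5 0 0 0.002 0 0 0" --pt "0.5 0 0 0 0 0 0"

```text
time: 27.75
tcp_pos: [395.7, 280.5, 21.4]
ee_rot: [-180.0, 0.0, 76.4]
ft_force: [0.7, 0.7, -0.1]
finger_gap: 0.497
finger_force: 0.0
```

Call:
servo_tool --pt "0.6 0 0 0 0 0 0" --pt "0.65 0 0 0 0 0 0" --pt "0.7 0 0 0 0 0 0" --pt "0.75 0 0 0 0 0 0" --pt "0.8 0 0 0 0 0 0" --pt "0.85 0 0 0 0 0 0" --pt "0.9 0 0 0 0 0 0" --pt "0.9 0 0 0 0 0 0" --pt "0.9 0 0 0 0 0 0" --force 50

```text
time: 28.5
tcp_pos: [395.9, 281.5, 21.9]
ee_rot: [180.0, -0.0, 76.5]
ft_force: [-0.5, -0.1, 4.5]
finger_gap: 0.197
finger_force: 48.6
```

Call:
servo_tool --pt "0.9 0 0 -0.005 0 0 0" --pt "0.9 0 0 -0.015 0 0 0" --pt "0.9 0 0 -0.025 0 0 0" --pt "0.9 0 0 -0.025 0 0 0" --pt "0.9 0 0 -0.02 0 0 0.05" --pt "0.9 0 0 0 0 0 0.004" --pt "0.9 0 0 0 0 0 0" --pt "0.9 0 0 0 0 0 0"

```text
time: 29.17
tcp_pos: [395.1, 281.2, 110.9]
ee_rot: [-180.0, 0.0, 73.4]
ft_force: [0.1, 0.3, -1.2]
finger_gap: 0.194
finger_force: 48.3
```

```bash
python3 -c "
from h import *
plan(634+3.4,8+11.5,60,73.4,True)
"
```

```text
t 29.17 tcp [395.1 281.2 110.9] rot [-180.     0.    73.4] gap 0.194 ff 48.3 ft [ 0.1  0.3 -1.2]
tool shift mm [-181.6  306.9   50.9] turn rad [-0.001  0.001  0.   ]
```

Call:
servo_tool --pt "0.9 -0.008 0.0135 0 0 0 0" --pt "0.9 -0.016 0.027 0 0 0 0" --pt "0.9 -0.016 0.027 0 0 0 0" --pt "0.9 -0.016 0.027 0 0 0 0" --pt "0.9 -0.016 0.027 0 0 0 0" --pt "0.9 -0.016 0.027 0 0 0 0" --pt "0.9 -0.016 0.027 0 0 0 0" --pt "0.9 -0.016 0.027 0 0 0 0" --pt "0.9 -0.016 0.027 0 0 0 0" --pt "0.9 -0.016 0.027 0 0 0 0" --pt "0.9 -0.016 0.027 0 0 0 0" --pt "0.9 -0.014 0.0235 0.02 0 0 0"

```text
time: 30.17
tcp_pos: [641.0, 17.2, 92.4]
ee_rot: [179.7, -0.0, 73.4]
ft_force: [1.2, -0.2, 0.0]
finger_gap: 0.196
finger_force: 48.3
```

Call:
servo_tool --pt "0.9 0 0 0.02 0 0 0" --pt "0.9 0 0 0.02 0 0 0" --pt "0.9 0 0 0.01 0 0 0" --pt "0.9 0 0 0 0 0 0" --pt "0.9 0 0 0 0 0 0" --pt "0.9 0 0 0 0 0 0"

```text
time: 30.67
tcp_pos: [638.0, 19.6, 41.6]
ee_rot: [180.0, -0.0, 73.4]
ft_force: [-0.0, 0.2, 0.3]
finger_gap: 0.192
finger_force: 48.3
```

```bash
python3 -c "
from h import *
plan(634+3.4,8+11.5,26.5,73.4,True)
"
```

```text
t 30.67 tcp [638.   19.6  41.6] rot [180.   -0.   73.4] gap 0.192 ff 48.3 ft [-0.   0.2  0.3]
tool shift mm [-0.2 -0.6 15.1] turn rad [ 0. -0.  0.]
```

Call:
servo_tool --pt "0.9 0 -0.0005 0.006 0 0 0" --pt "0.9 0 0 0.006 0 0 0" --pt "0.9 0 0 0.003 0 0 0" --pt "0.9 0 0 0 0 0 0" --pt "0.9 0 0 0 0 0 0"

```text
time: 31.08
tcp_pos: [637.3, 19.4, 26.3]
ee_rot: [180.0, -0.0, 73.4]
ft_force: [-0.2, -0.5, -0.4]
finger_gap: 0.193
finger_force: 48.4
```

Call:
servo_tool --pt "0.9 0 0 0.001 0 0 0" --pt "0.9 0 0 0 0 0 0" --pt "0.9 0 0 0 0 0 0"

```text
time: 31.33
tcp_pos: [637.4, 19.4, 26.0]
ee_rot: [180.0, -0.0, 73.4]
ft_force: [-0.4, 0.2, 3.9]
finger_gap: 0.194
finger_force: 48.9
```

Call:
servo_tool --pt "0.8 0 0 0 0 0 0" --pt "0.7 0 0 0 0 0 0" --pt "0.6 0 0 0 0 0 0" --pt "0.5 0 0 0 0 0 0" --pt "0.5 0 0 -0.015 0 0 0" --pt "0.5 0 0 -0.03 0 0 0" --pt "0.5 0 0 -0.035 0 0 0" --pt "0.5 0 0 -0.035 0 0 0" --pt "0.5 0 0 -0.035 0 0 0" --pt "0.5 0 0 -0.03 0 0 0" --pt "0.5 -0.004 -0.033 0 0 0 0" --pt "0.5 -0.004 -0.033 0 0 0 0"

```text
time: 32.33
tcp_pos: [574.3, 29.9, 207.9]
ee_rot: [179.5, -0.1, 73.4]
ft_force: [-1.2, 0.3, 0.7]
finger_gap: 0.497
finger_force: 0.0
```

Call:
servo_tool --pt "0.5 -0.004 -0.033 0 0 0 0" --pt "0.5 -0.004 -0.033 0 0 0 0" --pt "0.5 -0.004 -0.033 0 0 0 0" --pt "0.5 -0.004 -0.033 0 0 0 0" --pt "0.5 0 0 0 0 0 0" --pt "0.5 0 0 0 0 0 0"

```text
time: 32.83
tcp_pos: [438.6, 53.5, 205.2]
ee_rot: [-179.9, 0.0, 73.4]
ft_force: [0.6, -0.8, 0.2]
finger_gap: 0.497
finger_force: 0.0
```

```bash
python3 -c "
from h import *
from comp import *
for n in('top','scene'): snap(n,n+'6')
"
```

```text
(no output)
```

View pics/top6.png

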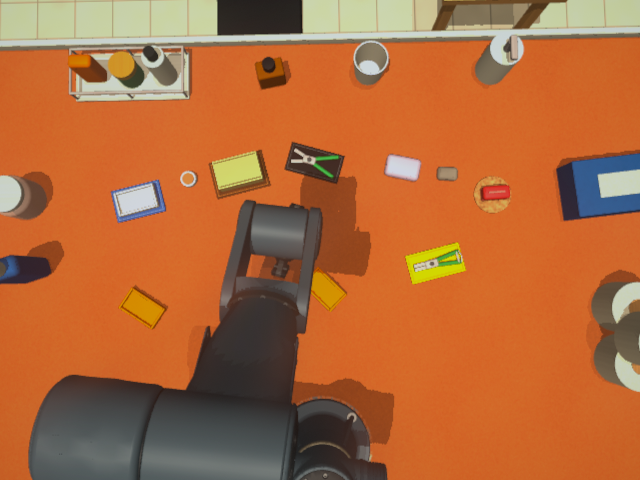

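All five things are on their places; black mat at (315,162) carries the open pair, yellow mat at (436,263) the shut pair. One enlarged check of the centring.

```bash
python3 - <<'E'
from comp import *
L=[(105,170),(205,142),(282,132),(403,232),(461,164)]
C=[crop('top6',u,v,66,62,4) for u,v in L]+[]
C=[c for c in C]
cv2.imwrite('pics/fin.png',np.vstack([np.hstack(C[:3]),np.hstack(C[3:]+[np.zeros_like(C[0])])]))
E
```

```text
(no output)
```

View pics/fin.png

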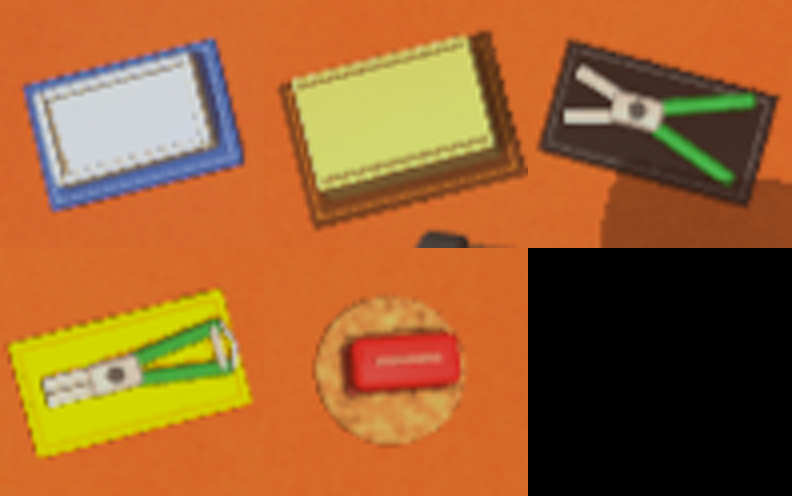

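```bash
python3 - <<'E'
from h import *
c=load('top6')
def W(o,ps,z,ox,oy): return np.array([onz(c,((p[0]-ox+.5)/4-.5+o[0],(p[1]-oy+.5)/4-.5+o[1]),z)[:2] for p in ps])
def rep(n,m,z,o,ox,oy,ps):
    A=W(o,m,4,ox,oy);B=W(o,ps,z,ox,oy)
    print(n,'mat c',A.mean(0).round(1),'obj c',B.mean(0).round(1))
    e=lambda P:np.degrees(np.arctan2(*((P[1]-P[0]+P[2]-P[3])[::-1]))).round(1)
    print('  yaw',e(A),e(B) if len(B)==4 else np.degrees(np.arctan2(*((B[0]-B[1])[::-1]))).round(1),'len',np.linalg.norm(B[0]-B[1]).round(1))
rep('dish',[(25,87),(213,40),(243,160),(53,210)],22,(105,170),0,0,[(33,90),(192,47),(217,146),(60,188)])
rep('box',[(280,85),(488,32),(525,172),(316,228)],44,(205,142),264,0,[(291,80),(467,37),(497,147),(320,190)])
rep('open',[(570,40),(778,97),(748,206),(540,150)],14,(282,132),528,0,[(574,95),(743,141)])
rep('shut',[(10,345),(220,290),(252,402),(40,457)],14,(403,232),0,248,[(43,391),(228,345)])
rep('brush',[(316,370),(465,370),(390,296),(390,445)],40,(461,164),264,248,[(348,339),(457,334),(460,383),(352,390)])
E
```

```text
dish mat c [553.3 407.3] obj c [554.6 406.3]
  yaw -76.6 -75.9 len 92.0
box mat c [609.8 177.3] obj c [611.7 176.4]
  yaw -76.4 -77.3 len 99.9
open mat c [632.7   6.3] obj c [633.7   6.4]
  yaw -106.5 73.5 len 98.8
shut mat c [ 399.5 -260.5] obj c [ 402.2 -261.5]
  yaw -76.5 102.8 len 106.2
brush mat c [ 552.2 -393.6] obj c [ 552.  -391.4]
  yaw -46.4 -87.9 len 59.9
```

All five are within about 3 mm and 1° of centre. Handing in.

```bash
python3 -c "
from plant import *
print(sign_off())"
```

```text
the job is handed in; nothing more can be done
None
```

Job handed in at about 33 s: brush, soap dish, swab box and both pairs of nippers each lie released on their own place, within about 3 mm of centre and 1° of lengthwise in the last top-camera picture.

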